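# Hang the burr caddy on the chip tub's rim, beside the handpiece

## Robot

A 7-joint arm with a two-finger parallel gripper is mounted at the origin on the work surface. World frame = base frame: x ahead of the robot, y to its left, z up, the work surface at z = 0. Lengths are in mm, angles in rad, forces in N, time in s.
With the tool pointing down it reaches from about 400 to 875 mm from the base axis. Payload 4.4 kg.
Tool frame: the origin (TCP) lies at the very end of the fingers, on their centre line; the grasp point (between the pads) lies 19 mm behind it; z points along the fingers, y is the line along which they close (so a half turn about z gives the same grasp; the last joint's range is limited). The gripper opens to 85 mm and grips with 20 to 120 N. Pads are 22 mm wide; open, the fingers measure 114 mm over their backs; the gripper's body (76 mm by 85 mm) begins 54 mm behind the grasp point. The pads swing forward as they close: fully open they stand 13 mm farther back than shut.
Start: joints at [-1.374, 0.628, 0.038, 1.517, -0.027, 0.996, -0.02], TCP at [168.836, 627.704, 231.313] pointing down, gripper open.
Joint ranges: [-3.06, 3.06], [-0.37, 2.12], [-1.25, 1.32], [0.18, 2.47], [-1.1, 4.24], [0.23, 1.98], [-2.94, 2.94]. Speed limits (rad/s): [2.57, 2.57, 3.14, 3.14, 3.14, 3.14, 3.14].

## Interface

Orientations are given as [roll, pitch, yaw] about the fixed x, y, z axes, in that order (R = Rz(yaw) Ry(pitch) Rx(roll)).
In Python, from cell import sensors, get_image, camera_params, order gives the robot as it stands.
- The arm moves only by the shell command python3 -m inch 'ROWS' [OPENING]. ROWS is JSON, a list that holds one entry, the list of rows, each a list of 4 numbers: the shift along the tool's x, y, z in cm, then the turn about the tool's z in degrees. A call has 1 to 8 rows; each row is the pose to reach, as a shift and turn from the pose commanded when the call began, along the tool's axes at that moment; what a row does not reach only later rows make up. A row lasts 1/12 s, in which the tool goes at most 41.7 mm and 7.16 degrees, less where a joint would pass 70% of its speed; a pose out of reach is approached as far as the arm can. A call with a gripper value outside its range is refused whole. OPENING is the finger opening in cm, from 0 to 8.54, set as the call begins (- or left out, the last holds). The fingers move at their own pace and stop on an object; the grip force is fixed at half the most. Time passes only in rows, so rows that repeat a pose let the fingers close. It gives the time, the measured TCP pose, the force, the opening and the grip force at its end, in the units of the state.
- sensors.read_state(): the state, without advancing time (a new reading comes with each control period).
- get_image(name): name is "scene" or "top" or "wrist"; returns the picture (420x560x3 uint8, blue, green, red); there is no depth.
- camera_params(name): a dict with "mtx" (3x3 intrinsics, pixels), "D" ([k1, k2, p1, p2, k3] as OpenCV has them; the pictures are not rectified), "rvec" (rotation vector, rad) and "tvec" (3), from world to camera coordinates, as OpenCV has them. Camera axes: x right, y down, z forward; pixel columns grow to the right and rows downward; lengths in mm; the calibration is good to about 2 mm. A picture is of the moment at which its call begins: read the wrist's pose just before it. camera_params takes no time and is no camera call; for the wrist camera it gives the pose at the moment of the call.
- order.finish_job(): hands the job in; it is judged then, once.
The state is a dict: "clock": time; "qpos": joint angles; "qd": joint speeds; "tau": joint torques, N m; "eef_pos": TCP position; "tool_rot": TCP orientation; "force": force on the tool from outside, world axes, zero at the start; "torque": the same for the moment, N m; "width": finger opening in mm; "gripper_force": force on a finger pad.
Only numpy, scipy, OpenCV 4.12 (cv2) and the standard library are available. Lean on these libraries where they do the work, as an engineer would, in place of code of your own. Each camera call takes 0.05 s, during which the arm holds its last target. There are 200 camera calls.

## Task

Pick up the red burr caddy by its wooden grip and hang its hook over the near rim of the steel chip tub, on the free stretch of rim right of the handpiece rest (as the robot sees it), with at least 4 cm of space left to the rest. Feel for the rim and lower the hook fully home on it, without dropping or forcing it; then slide the caddy along the rim, hook down, until it gently touches the upright of the handpiece rest, and leave it hanging there. Keep the caddy upright so that no burr falls out, and leave everything else on the bench where it is.

Things in the scene. Friction and masses are not known exactly. Their poses are not given: they have to be found in the camera images.
- caddy_grip (a point): Centre of the red caddy's wooden grip, 138 mm above the caddy's flat bottom, mid-width: a flat upright block 14 mm thick (x), 44 mm wide (y), 48 mm high. Axes: x level, from the cup towards the hook side (which faces the tub when hung); y along the width; z up. Grip it from above across the 14 mm; fingertips may reach down to 112 mm above the bottom (hook's top: 104 mm).
- caddy_throat (a point): The caddy's hook: on the plate's +x side a 4 mm bridge ends in a down-pointing leg 3.5 mm thick, 60 mm wide, 22 mm long below the bridge. Slot between plate and leg: 8 mm. This point: middle of the slot at the bridge's underside (it rests on the rim), 100 mm above the bottom, 6 mm in +x of and 38 mm below the grip's centre. The plate's flat face goes on down to the bottom. Axes as grip.
- caddy_end (a point): Middle of the outer face of the cup's +y end wall, 30 mm above the caddy's bottom, 42 mm in y from the caddy's mid plane, 31 mm in -x of the grip's centre. This face comes to touch the handpiece rest. Axes as grip.
- caddy: The burr caddy (about 0.3 kg), loose, standing upright on the bench: a sheet-steel back plate 4 mm thick, 84 mm wide, with a burr cup on its -x side (58 mm deep, 84 wide, 50 to 55 high, burrs up to 80 mm) and the wooden grip on top. Origin at the bottom, mid-width, on the plate's face that looks to the hook side; axes as grip.
- cradle: Fixed plywood base 348 x 430 mm (x -200 to +148 mm, top 12 mm over the bench) with battens 40 mm high round an open steel chip tub, 260 (x) x 400 mm (y), 5 mm upright walls, rim 162 mm over the bench. Origin on the bench midway between the battens; x away from the robot, square to the near wall; y left along it; z up. The tub has play in x: see rim_mid.
- rim_mid (a point): Middle of the tub's near rim as it is with the tub pushed right up to the near batten: mid-thickness of the 5 mm wall, top of its rubber trim. Axes as cradle; rim straight, level, y -200 to +200 mm. The heavy tub is loose between the battens: the real wall is 2 to 22 mm farther in x than this point, find it by touch. Height and direction are true; its rubber feet give 1 mm per 8 N downwards.
- rest_face (a point): Handpiece rest before the tub, 70 to 150 mm left of the rim's middle: rubber-faced steel upright 7 mm thick (y), 36 mm wide (x), clamped firmly, top 194 mm over the bench; to its left a shelf with a blue handpiece, up to 228 mm. This point: on the upright's right (-y) face, mid-width, 94 mm over the bench, 38 mm before rim_mid in x. Axes as cradle. The caddy ends touching this face.
- burr_block: Bystander: brown wooden block 55 x 110 x 58 mm on the bench with many burrs standing in its top (to about 95 mm). Origin under its centre. Near the caddy; the two may swap places.
- mould_small: Bystander: white plaster block 90 x 90 x 38 mm. Origin under its centre.
- glue: Bystander: yellow glue bottle, 56 mm across, 150 mm high. Origin under its centre.
- tin: Bystander: round tin, 76 mm across, 90 mm high. Origin under its centre.
- tape: Bystander: yellow tape measure 66 x 40 x 62 mm. Origin under its centre.
- brush: Bystander: a brush lying on the bench.
Not all that is in view belongs to the job. Leave any turquoise look-alike of the caddy alone.

How it is judged (in metres and radians):
On the way, in this order (a step that is already met when the one before it is completed fails the run):
1. the hook is fully home over the rim, with at least 30 mm between the caddy and the rest (z of caddy_throat in the frame of rim_mid between -0.003 and 0.003 m and x of caddy_throat in the frame of rim_mid between -0.003 and 0.027 m and y of caddy_end in the frame of rest_face below -0.03 m and contact force between caddy and cradle above 0.5 N), for 0.2 s.
2. slid along the rim, the caddy touches the upright of the handpiece rest, hook still home (z of caddy_throat in the frame of rim_mid between -0.003 and 0.003 m and y of caddy_end in the frame of rest_face above -0.003 m), for 0.2 s.
At the end, for the whole second after the job is handed in: The caddy hangs released and at rest by its hook on the near rim: bridge within 3 mm of rim height, slot over the rim (-3 to 27 mm in x of rim_mid), upright within 0.07 rad, square to the rim within 0.08 rad, its +y end within 3 mm of the upright of the handpiece rest (all of step 2 and x of caddy_throat in the frame of rim_mid between -0.003 and 0.027 m and y of caddy_end in the frame of rest_face below 0.004 m and angle between caddy's own z axis and vertical below 0.07 rad and angle between the y axis of caddy and the y axis of cradle, either way round below 0.08 rad and linear speed of caddy below 0.01 m/s); the robot touches nothing.
It fails at once if the caddy is pressed or knocked against the tub, the cradle or the rest with more than 20 N (contact force between caddy and cradle above 20 N).
It fails at once if the caddy is dropped or slammed onto the rim: faster than 0.25 m/s over the rim, within 20 mm above its seat (z of caddy_throat in the frame of rim_mid between -0.003 and 0.02 m and x of caddy_throat in the frame of rim_mid between -0.003 and 0.027 m and y of caddy_throat in the frame of rim_mid above -0.2 m and linear speed of caddy above 0.25 m/s).
It fails at once if the caddy is tipped by more than 0.5 rad (burrs fall out) (angle between caddy's own z axis and vertical above 0.5 rad).
It fails at once if the caddy is lowered or lifted right beside the rest instead of being slid: within 5 to 25 mm of it, over the rim line, with the hook 8 to 40 mm above its seat (y of caddy_end in the frame of rest_face between -0.025 and -0.005 m and x of caddy_throat in the frame of rim_mid between -0.003 and 0.027 m and z of caddy_throat in the frame of rim_mid between 0.008 and 0.04 m).
It fails at once if a bystander is moved by more than 25 mm (distance of any of burr_block, mould_small, glue, tin, tape, brush from where it was at the start of the episode above 0.025 m).
It also fails if it takes over 54 s, if anything falls off the work surface, if the arm or the gripper's body presses on something with over 40 N, if the wrist force passes 120 N, or if a joint passes its speed limit or range.

## Working session

There is one attempt and no reset: what is moved stays moved. The work goes in short steps, Python scripts to look and compute and a shell command to move; the robot and the scene stay as the last step left them, time stands still between calls to the robot, and variables do not carry over. Pictures are saved under pics/ and viewed, at most 10 in all, crops included, and the job is handed in when it is done.

```bash
ls; mkdir -p pics
cat > h.py <<'E'
import numpy as np, cv2
from cell import sensors,get_image,camera_params,order
def ray(cp,uv):
    uv=np.array(uv,float).reshape(-1,1,2)
    n=cv2.undistortPoints(uv,np.array(cp["mtx"],float),np.array(cp["D"],float)).reshape(-1,2)
    R=cv2.Rodrigues(np.array(cp["rvec"],float))[0];t=np.array(cp["tvec"],float).ravel()
    return -R.T@t, (np.c_[n,np.ones(len(n))]@R)
def plane(cp,uv,z):
    o,d=ray(cp,uv); return o+d*((z-o[2])/d[:,2])[:,None]
def tri(l):
    A=0;b=0
    for cp,uv in l:
        o,d=ray(cp,uv);d=d[0]/np.linalg.norm(d[0]);P=np.eye(3)-np.outer(d,d);A=A+P;b=b+P@o
    x=np.linalg.solve(A,b)
    return x,[np.linalg.norm((np.eye(3)-np.outer(d/np.linalg.norm(d),d/np.linalg.norm(d)))@(x-o)) for o,d in [(ray(c,u)[0],ray(c,u)[1][0]) for c,u in l]]
def proj(cp,X):
    return cv2.projectPoints(np.array(X,float).reshape(-1,3),np.array(cp["rvec"],float),np.array(cp["tvec"],float),np.array(cp["mtx"],float),np.array(cp["D"],float))[0].reshape(-1,2)
E
python3 - <<'E'
from h import *
print(sensors.read_state())
for n in ["scene","top","wrist"]:
    cp=camera_params(n);im=get_image(n);np.save(f"pics/{n}0.npy",im);import pickle;pickle.dump(cp,open(f"pics/{n}0.pkl","wb"))
    print(n,ray(cp,[[280,210]]))
    cv2.imwrite(f"pics/{n}0.png",im)
E
```

```text
pics
{'clock': 0.0, 'qpos': array([-1.37378412,  0.62933796,  0.03845446,  1.5183775 , -0.02701389,
        0.99629699, -0.0199969 ]), 'qd': array([-4.23619590e-04,  1.19860315e-03, -1.13976664e-03, -1.19993092e-03,
       -9.95006861e-04, -5.23265260e-05,  1.21748457e-03]), 'tau': array([-6.26925048e-04, -5.63382411e+01,  1.22588307e+00, -1.93451339e+01,
        1.09504117e-02,  1.00495797e-02,  2.40972673e-05]), 'eef_pos': array([168.68012062, 627.08004343, 230.3915757 ]), 'tool_rot': array([-3.13969128e+00,  2.06156864e-05,  2.87876567e+00]), 'force': array([-0.11903855, -0.5679187 ,  0.6335539 ]), 'torque': array([-0.05148633, -0.03101316,  0.0525976 ]), 'gripper_force': 0.0, 'width': 85.51848164864028}
scene (array([1557.93807752, -357.24068056, 1002.97659229]), array([[-0.72918075,  0.26976548, -0.62892182]]))
top (array([ 475.86759009,    7.1347252 , 1642.65480219]), array([[ 0.07739721,  0.00548652, -0.99714604]]))
wrist (array([ 92.97037555, 646.63334671, 373.41486432]), array([[ 0.30421286, -0.06314572, -0.95074605]]))
```

View pics/scene0.png

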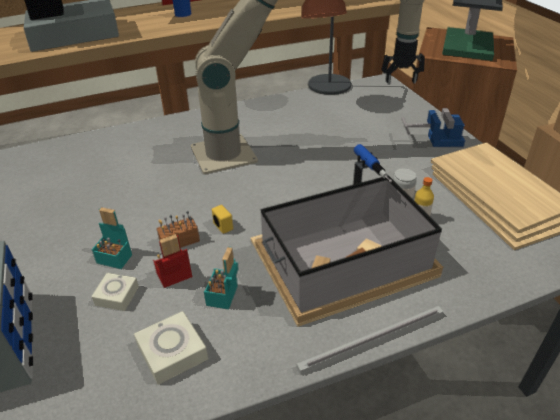

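View pics/top0.png

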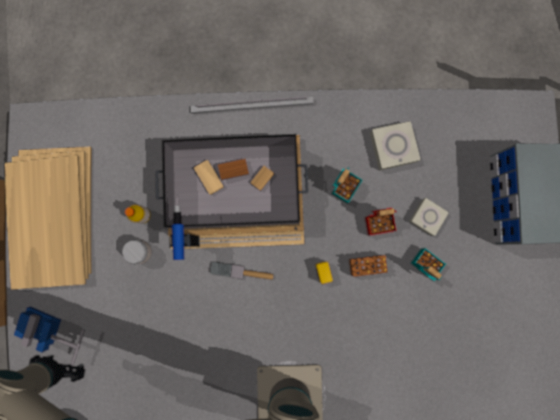

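The scene picture shows the red caddy at about (173,265) with its grip at (168,243), and turquoise look-alikes at (112,250) and (222,288). In the top view the red caddy is at (380,221), with its grip on the far side at (385,212). The tub's near rim runs at row ~228, and the rest and blue handpiece are at (180,235).

Run:
```python
from h import *
t=np.load("pics/top0.npy");s=np.load("pics/scene0.npy")
f=lambda im,u,v,w,h,k:cv2.resize(im[v:v+h,u:u+w],None,fx=k,fy=k,interpolation=cv2.INTER_CUBIC)
a=np.hstack([f(t,360,200,50,37,8),f(s,145,225,50,37,8)])
b=np.hstack([f(t,155,205,160,50,2.5),f(s,255,135,100,75,4)[:300]]) if 0 else None
c=np.hstack([f(t,150,200,80,60,5),f(s,330,140,80,60,5)])
cv2.imwrite("pics/c1.png",np.vstack([a,c]))
```

```text
(no output)
```

View pics/c1.png

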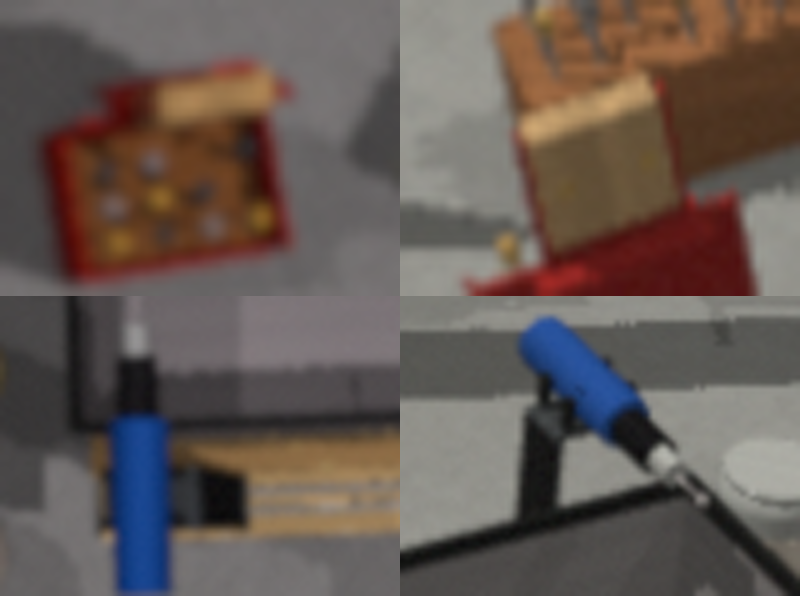

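The crop shows the grip's top face centred at top (386.8,211.9) and scene (168.1,238.8), turned roughly 7°. The rest's upright has its top edge at about u=191, v=235–245 in the top view. The rim is the dark line at v≈226.

Run:
```python
from h import *
import pickle
t=np.load("pics/top0.npy");s=np.load("pics/scene0.npy")
ct=pickle.load(open("pics/top0.pkl","rb"));cs=pickle.load(open("pics/scene0.pkl","rb"))
print("grip top",tri([(ct,[[386.4,211.5]]),(cs,[[167.8,238.5]])]))
c=plane(ct,[[360+155/8,200+108/8],[360+268/8,200+93/8]],162)
print(c,np.degrees(np.arctan2(-(c[0]-c[1])[0],(c[0]-c[1])[1])))
g=cv2.cvtColor(t,cv2.COLOR_BGR2GRAY).astype(int)
for u in (175,205,250,285): print(u,g[218:250,u])
pts=[]
for u in range(205,292):
    col=g[219:235,u]; m=np.where(col<45)[0]
    if len(m): pts.append((u,219+m.mean(),len(m)))
pts=np.array(pts);P=plane(ct,pts[:,:2],162)
k=np.polyfit(P[:,1],P[:,0],1);r=P[:,0]-np.polyval(k,P[:,1]);print("rim slope",np.degrees(np.arctan(k[0])),k,r.std(),pts[:,2].mean(),np.polyval(k,[-50,200]))
print("row240",g[240,180:215],"row225",g[226,155:172],g[226,290:306])
# far rim
print("rest top edge",plane(ct,[[190.8,235],[190.8,245]],194),"bottom",plane(ct,[[198.8,235],[198.8,245]],12))
print("base right edge/left",plane(ct,[[303,236],[303,243]],12),g[243,296:310],t[243,296:310])
```

```text
grip top (array([ 578.59407114, -298.33245919,  159.43037055]), [np.float64(1.8989380053295224), np.float64(1.8989380053295264)])
[[ 573.43529269 -274.89166359  162.        ]
 [ 577.92099287 -316.98196832  162.        ]] 6.0832354030108
175 [18 20 19 21 20 25 40 52 56 57 57 57 56 56 56 57 58 55 56 55 57 56 56 54
 56 55 55 55 55 53 55 53]
205 [ 78  79  80  78  75  61  42  39  51  65  75  87 102 108 111 111 112 122
 127 125 119 125 127 123 120 122 126 129 127 119 106 103]
250 [ 75  76  74  64  50  41  49  63  73  89 102 112 114 114 115 125 134 136
 133 132 136 136 137 144 149 154 153 146 130 117 114 115]
285 [ 76  74  60  41  41  54  67  83 103 115 116 115 114 118 125 130 124 121
 130 142 144 143 148 154 158 152 136 117 111 113 112 110]
rim slope -0.9397560184222318 [-1.64033077e-02  5.56969043e+02] 0.5117682176257454 1.6666666666666667 [557.78920801 553.6883811 ]
row240 [ 60  53  48  48  47  49  52  53  53  45  29  19  11  11  14  12  13  19
  42  79 112 126 128 127 126 127 129 129 129 130 133 137 139 140 142] row225 [54 55 55 55 55 55 56 53 44 34 26 26 25 25 24 26 30] [ 98  98  98  95  87  81  86  94 100 102 105 108 106 102  98  97]
rest top edge [[523.27683442 271.263196   194.        ]
 [494.77444598 271.7247301  194.        ]] bottom [[528.63498846 278.52952295  12.        ]
 [496.58023901 279.07259432  12.        ]]
base right edge/left [[517.34462971 -55.30535169  12.        ]
 [495.00066096 -54.70799683  12.        ]] [150 150 150 147 144 142 140 130 115 107 111 113 113 115] [[107 146 175]
 [107 146 174]
 [106 146 173]
 [104 143 171]
 [103 139 168]
 [103 138 166]
 [103 136 163]
 [100 126 149]
 [ 99 112 126]
 [103 106 111]
 [111 110 114]
 [113 112 115]
 [112 112 115]
 [114 114 117]]
```

```bash
python3 -m inch '[[[-3.3,-2,-1,3.5],[-6.6,-4,-2,7],[-9.9,-6,-3,10.5],[-13.2,-8,-4,14],[-16.5,-10,-5,17.5],[-19.8,-12,-6,21],[-23.1,-14,-7,24.5],[-26.4,-16,-8,28]]]'
```

```text
clock: 0.82
eef_pos: [383.1, 402.9, 311.7]
tool_rot: [-3.141, -0.0, 2.387]
force: [-0.2, 0.4, -0.2]
width: 85.6
gripper_force: 0.0
```

```bash
python3 -m inch '[[[-2,-2,0,4],[-4,-4,0,7],[-6,-6,0,7],[-6,-6,0,7],[-6,-6,0,7]]]'
python3 - <<'E'
from h import *
import pickle
s=sensors.read_state();cp=camera_params("wrist");im=get_image("wrist");np.save("pics/w1.npy",im);pickle.dump(cp,open("pics/w1.pkl","wb"))
cv2.imwrite("pics/w1.png",im);print(s["clock"],s["eef_pos"],s["tool_rot"])
E
```

```text
clock: 1.23
eef_pos: [385.3, 318.3, 311.5]
tool_rot: [-3.142, -0.0, 2.265]
force: [0.2, 0.8, -0.7]
width: 85.2
gripper_force: 0.0
1.2333 [385.33592492 318.33361273 311.50751975] [-3.14156444e+00 -1.10311401e-04  2.26498998e+00]
```

View pics/w1.png

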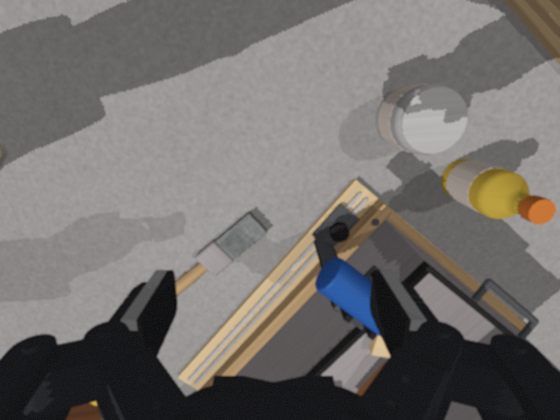

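The wrist view shows the cradle's near base edge running (185,375)–(360,182), the rest's upright near (330,245), and the handpiece at (350,295). The near rim runs from its corner at (425,265) down-left to (320,375).

Run:
```python
from h import *
import pickle
im=np.load("pics/w1.npy");cp=pickle.load(open("pics/w1.pkl","rb"))
hsv=cv2.cvtColor(im,cv2.COLOR_BGR2HSV)
pts=[]
for v in range(205,355,3):
    # scan right from line-30
    u0=int(185+(375-v)*175/193)-22
    row=hsv[v,u0:u0+60,1].astype(int)*(hsv[v,u0:u0+60,0]<30)
    m=np.where((row[:-2]>70)&(row[1:-1]>70)&(row[2:]>70))[0]
    if len(m): pts.append((u0+m[0]-.5,v))
pts=np.array(pts,float);P=plane(cp,pts,12)
for _ in range(4):
    k=np.polyfit(P[:,1],P[:,0],1);r=P[:,0]-np.polyval(k,P[:,1]);P=P[abs(r)<max(1.0,1.5*r.std())]
print("near base edge yaw",-np.degrees(np.arctan(k[0])),k,len(P),r.std())
t=np.load("pics/top0.npy");ct=pickle.load(open("pics/top0.pkl","rb"))
g=cv2.cvtColor(t,cv2.COLOR_BGR2GRAY).astype(float)
q=[]
for u in range(200,294):
    c=g[217:230,u];i=int(c.argmin())
    w=np.clip(70-c[max(0,i-2):i+3],0,None);q.append((u,217+(np.arange(max(0,i-2),i+3)[:len(w)]*w).sum()/w.sum()))
P=plane(ct,q,162)
for _ in range(4):
    k2=np.polyfit(P[:,1],P[:,0],1);r=P[:,0]-np.polyval(k2,P[:,1]);P=P[abs(r)<max(1.0,2*r.std())]
print("rim",-np.degrees(np.arctan(k2[0])),k2,len(P),r.std(),"x at y=170,230",np.polyval(k2,[170,230]),"base edge x",np.polyval(k,[170,230]))
```

```text
near base edge yaw 0.9301042186466706 [-1.62348071e-02  4.88472016e+02] 50 0.3342595341606207
rim 0.930464380677729 [-1.62410948e-02  5.56720409e+02] 94 0.26188280510611045 x at y=170,230 [553.95942294 552.98495725] base edge x [485.71209863 484.73801021]
```

```bash
python3 -m inch '[[[-3.7,-1.5,0,4.2],[-7.4,-3.1,0,8.5],[-11.1,-4.6,0,12.7],[-14.9,-6.2,0,17],[-18.6,-7.7,0,21.2],[-22.3,-9.3,0,25.5],[-26,-10.8,0,29.7],[-29.7,-12.3,0,34]]]'
python3 - <<'E'
from h import *
s=sensors.read_state();cp=camera_params("wrist");p=s["eef_pos"]
print(p,s["tool_rot"],proj(cp,[p,p-[0,0,100],p-[0,0,150],p-[0,0,300]]))
E
```

```text
clock: 1.95
eef_pos: [482.5, 12.9, 311.3]
tool_rot: [3.141, -0.0, 1.674]
force: [1.6, 0.7, -0.3]
width: 85.8
gripper_force: 0.0
[482.45595616  12.93896951 311.28509718] [ 3.14096862e+00 -3.98117065e-04  1.67398479e+00] [[274.00027334 270.584433  ]
 [273.65590091 207.04768142]
 [273.56498713 190.27646026]
 [273.4088666  161.47861365]]
```

```bash
python3 -m inch '[[[-3.9,0.8,0.2,0],[-7.8,1.6,0.5,0],[-11.7,2.4,1,0],[-15.6,3.2,1.5,0],[-19.5,4,2,0],[-23.4,4.7,3,0],[-27.3,5.4,4,0],[-31.3,6.2,5,0]]]';python3 -m inch '[[[-0.3,0,0,0],[-0.3,0,0,0],[-0.3,0,0,0]]]' 4.5
python3 - <<'E'
from h import *
import pickle
s=sensors.read_state();cp=camera_params("wrist");im=get_image("wrist");np.save("pics/w2.npy",im);pickle.dump(cp,open("pics/w2.pkl","wb"))
cv2.imwrite("pics/w2.png",im);print(s["clock"],s["eef_pos"],s["tool_rot"],s["width"]);p=s["eef_pos"].copy();p[2]=162;print(proj(cp,p))
E
```

```text
clock: 2.62
eef_pos: [577.3, -291.6, 260.2]
tool_rot: [3.141, -0.001, 1.678]
force: [1.6, 0.7, 0.1]
width: 85.6
gripper_force: 0.0
clock: 2.87
eef_pos: [576.5, -292.9, 260.5]
tool_rot: [-3.141, -0.002, 1.676]
force: [-0.1, 0.4, 0.1]
width: 51.6
gripper_force: 0.0
2.8667 [ 576.5461118  -292.85930418  260.45168345] [-3.14097797e+00 -1.75927813e-03  1.67608992e+00] 51.58533532746643
[[273.85960711 207.85579963]]
```

View pics/w2.png

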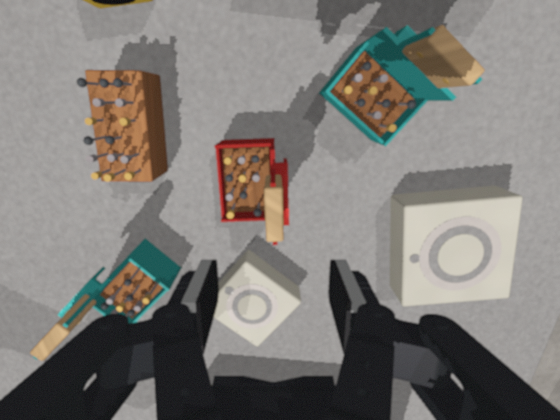

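Wrist view: the red caddy is at (250,185) with its grip at (274,210), directly under the tool and nearly aligned. The fingers are at (205,290) and (345,290).

Run:
```python
from h import *
import pickle
im=np.load("pics/w2.npy");cp=pickle.load(open("pics/w2.pkl","rb"))
hsv=cv2.cvtColor(im,cv2.COLOR_BGR2HSV)
print(im[172:248:3,273].tolist())
for v in (185,200,215,230,240): print(v,hsv[v,260:292,0].tolist(),hsv[v,260:292,2].tolist())
```

```text
[[23, 24, 96], [22, 24, 94], [25, 26, 97], [23, 26, 101], [45, 48, 174], [74, 101, 154], [123, 164, 194], [130, 172, 202], [128, 171, 200], [128, 170, 200], [138, 180, 210], [142, 184, 214], [135, 177, 207], [123, 163, 192], [123, 165, 194], [127, 168, 197], [124, 166, 195], [126, 168, 198], [130, 172, 202], [131, 173, 203], [133, 176, 205], [137, 180, 210], [143, 186, 216], [116, 154, 196], [95, 96, 170], [116, 117, 120]]
185 [13, 13, 13, 13, 13, 16, 16, 17, 16, 9, 5, 2, 1, 1, 2, 4, 10, 16, 17, 17, 17, 12, 8, 2, 2, 1, 1, 1, 2, 9, 20, 18] [150, 149, 149, 145, 131, 116, 108, 109, 109, 123, 151, 170, 175, 175, 171, 155, 127, 113, 112, 112, 112, 113, 114, 118, 123, 127, 124, 126, 126, 141, 156, 163]
200 [12, 12, 13, 14, 16, 18, 18, 18, 18, 17, 18, 17, 18, 17, 18, 18, 18, 18, 18, 18, 18, 17, 15, 8, 2, 0, 1, 1, 1, 6, 13, 15] [100, 105, 125, 149, 175, 198, 211, 213, 214, 213, 210, 207, 205, 203, 202, 199, 199, 199, 199, 199, 191, 177, 151, 125, 117, 123, 128, 133, 140, 153, 159, 161]
215 [0, 179, 0, 4, 11, 15, 17, 18, 18, 18, 18, 18, 18, 18, 18, 18, 18, 18, 18, 18, 18, 18, 14, 7, 2, 1, 1, 1, 1, 2, 3, 20] [76, 81, 84, 85, 111, 155, 182, 193, 197, 197, 197, 197, 197, 195, 195, 193, 193, 192, 191, 191, 187, 176, 162, 159, 174, 187, 199, 205, 199, 180, 164, 161]
230 [8, 15, 10, 10, 11, 14, 16, 18, 18, 18, 17, 18, 18, 18, 18, 18, 18, 18, 18, 18, 18, 18, 16, 13, 11, 15, 15, 15, 15, 8, 15, 12] [141, 143, 144, 152, 159, 169, 184, 199, 206, 207, 207, 207, 205, 204, 203, 202, 201, 200, 200, 200, 198, 191, 175, 164, 164, 166, 163, 162, 160, 157, 158, 157]
240 [15, 20, 0, 0, 10, 15, 15, 17, 18, 17, 18, 18, 18, 17, 17, 16, 16, 16, 17, 17, 17, 17, 16, 14, 8, 6, 8, 8, 12, 12, 12, 15] [102, 104, 104, 111, 125, 144, 170, 194, 207, 212, 211, 210, 209, 209, 209, 208, 207, 205, 202, 201, 197, 191, 179, 165, 159, 160, 161, 161, 161, 161, 159, 160]
```

Run:
```python
from h import *
import pickle
cp=pickle.load(open("pics/w2.pkl","rb"))
# grip columns at rows (edges at half level)
for z in (162,):
    a=plane(cp,[[264.5,215],[282.5,215],[265.8,238],[283,238],[273,241.5],[273,209],[273,187]],z);print(a.round(1))
    mid=plane(cp,[[273.5,215],[274.4,238]],z);d=mid[0]-mid[1];print("yaw",np.degrees(np.arctan2(-d[0],d[1])))
b=plane(cp,[[273,187]],114);print(b)
# cup rim edges at ~53
c=plane(cp,[[218.5,145],[223.5,220]],53);d=c[0]-c[1];print(c,np.degrees(np.arctan2(-d[0],d[1])))
```

```text
[[ 570.1 -299.3  162. ]
 [ 583.7 -297.8  162. ]
 [ 572.9 -318.   162. ]
 [ 586.2 -316.6  162. ]
 [ 578.8 -320.3  162. ]
 [ 576.  -293.8  162. ]
 [ 574.2 -276.8  162. ]]
yaw 8.187919436148652
[[ 575.3908988 -288.807989   114.       ]]
[[ 516.12323851 -265.54175494   53.        ]
 [ 526.26507443 -347.33000845   53.        ]] 7.068658923833479
```

```bash
python3 -m inch '[[[-0.6,-0.05,2,-1.3],[-0.6,-0.05,5,-1.3],[-0.6,-0.05,8,-1.3],[-0.6,-0.05,10.5,-1.3],[-0.6,-0.05,12.5,-1.3],[-0.6,-0.05,13.7,-1.3],[-0.6,-0.05,14.2,-1.3],[-0.6,-0.05,14.2,-1.3]]]';python3 - <<'E'
from h import *
import pickle
im=get_image("wrist")
cv2.imwrite("pics/w3.png",im[120:420,80:480])
E
```

```text
clock: 3.58
eef_pos: [576.2, -298.8, 119.0]
tool_rot: [-3.141, -0.001, 1.699]
force: [-0.6, -0.5, 0.6]
width: 44.9
gripper_force: 0.0
```

View pics/w3.png

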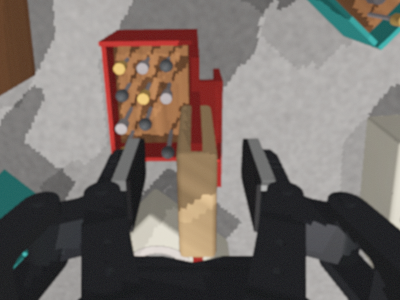

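The crop shows the grip (columns 180–215) centred between the two fingers (inner faces at about 140 and 245), with no contact. I'll close now.

```bash
python3 -m inch '[[[0,0,0,0],[0,0,0,0],[0,0,0,0],[0,0,0,0],[0,0,0,0],[0,0,0,0],[0,0,0,0],[0,0,0,0]]]' 0.6;python3 -m inch '[[[0,0,0,0],[0,0,0,0],[0,0,-0.1,0],[0,0,-0.3,0],[0,0,-0.6,0],[0,0,-1,0],[0,0,-1.5,0],[0,0,-2,0]]]'
```

```text
clock: 4.3
eef_pos: [577.0, -300.8, 120.6]
tool_rot: [3.139, 0.001, 1.697]
force: [1.8, 1.1, 5.1]
width: 13.4
gripper_force: 60.5
clock: 4.97
eef_pos: [575.6, -300.4, 139.6]
tool_rot: [-3.141, -0.0, 1.697]
force: [0.4, -0.7, -2.8]
width: 13.4
gripper_force: 59.1
```

```bash
python3 -m inch '[[[0,0,-1,0],[0,0,-3,0],[0,0,-5.5,0],[0,0,-8,0],[0,0,-10.5,0],[0,0,-13,0],[0,0,-14.5,0],[0,0,-15,0]]]';python3 -m inch '[[[1,0,0,0.8],[3,0,0,1.6],[6,0,0,2.4],[9,0.1,0,3.2],[12,0.2,0,4],[15,0.2,0,4.8],[18,0.3,0,5.6],[21,0.3,0,6.4]]]'
```

```text
clock: 5.63
eef_pos: [576.9, -301.6, 293.5]
tool_rot: [3.137, 0.004, 1.697]
force: [-0.2, -0.2, -2.2]
width: 13.0
gripper_force: 59.2
clock: 6.3
eef_pos: [550.8, -89.1, 287.9]
tool_rot: [-3.139, -0.001, 1.585]
force: [0.1, 0.3, -2.6]
width: 13.4
gripper_force: 59.1
```

```bash
python3 -m inch '[[[3,-0.5,0,0],[6.5,-1,0,0],[10.5,-1.5,0,0],[14.5,-2,0,0],[18.5,-2.5,0,0],[22,-2.5,0,0],[24.5,-2.5,0,0],[26,-2.5,0,0]]]';python3 -m inch '[[[0,0,1,0],[0,0,2.5,0],[0,0,4,0],[0,0,5.5,0],[0,0,6.5,0],[0,0,7.2,0],[0,0,7.6,0],[0,0,7.6,0]]]'
python3 - <<'E'
from h import *
import pickle
s=sensors.read_state();cp=camera_params("wrist");im=get_image("wrist");np.save("pics/w4.npy",im);pickle.dump(cp,open("pics/w4.pkl","wb"))
cv2.imwrite("pics/w4.png",im);print(s["clock"],s["eef_pos"],s["tool_rot"],s["force"])
E
```

```text
clock: 6.97
eef_pos: [521.0, 173.2, 287.7]
tool_rot: [-3.138, -0.002, 1.591]
force: [0.2, 0.4, -3.3]
width: 13.1
gripper_force: 59.2
clock: 7.63
eef_pos: [523.0, 167.4, 212.5]
tool_rot: [-3.14, 0.001, 1.585]
force: [-0.7, 0.2, -2.2]
width: 13.3
gripper_force: 59.2
7.6333 [522.98564483 167.37446234 212.48232904] [-3.14000384e+00  7.52905779e-04  1.58486697e+00] [-0.68230974  0.24475719 -2.22331288]
```

View pics/w4.png

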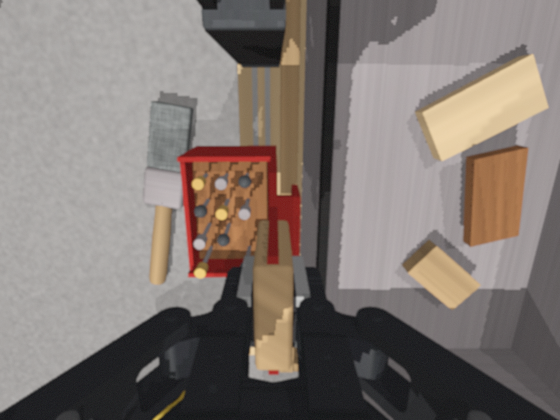

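The picture shows the caddy held upright with its plate just left of the rim strip (u≈325). The rest's right face is at the top (u 207–285, v 15–65), and the gap between them looks free.

Run:
```python
from h import *
import pickle
im=np.load("pics/w4.npy");cp=pickle.load(open("pics/w4.pkl","rb"))
print(cv2.cvtColor(im,cv2.COLOR_BGR2GRAY)[0:75:2,245].tolist())
print(plane(cp,[[250,65]],12),[plane(cp,[[250,v]],194)[0].round(1).tolist() for v in (10,20,30)])
g=cv2.cvtColor(im,cv2.COLOR_BGR2GRAY)
for v in (100,140,180,220,260): print(v,g[v,300:350:2].tolist(), plane(cp,[[315,v],[325,v],[335,v]],162)[:,0].round(1))
print(plane(cp,[[225,149]],212.5-119.5+53))
```

```text
[91, 90, 90, 89, 91, 90, 90, 88, 91, 90, 95, 102, 101, 96, 75, 42, 31, 27, 32, 32, 34, 29, 29, 21, 23, 32, 29, 34, 32, 30, 32, 31, 38, 63, 112, 119, 116, 117]
[[498.77985725 275.83185607  12.        ]] [[511.1, 280.9, 194.0], [511.1, 277.1, 194.0], [511.1, 273.2, 194.0]]
100 [116, 119, 93, 77, 79, 80, 79, 78, 82, 79, 79, 60, 17, 32, 30, 32, 29, 46, 104, 120, 121, 122, 122, 122, 118] [544.4 549.9 555.3]
140 [121, 111, 82, 78, 79, 81, 79, 81, 78, 77, 68, 27, 35, 36, 31, 33, 45, 92, 100, 99, 110, 120, 117, 124, 167] [545.5 551.2 556.9]
180 [120, 106, 97, 98, 97, 93, 82, 79, 82, 79, 33, 30, 34, 28, 33, 49, 105, 116, 116, 119, 121, 116, 122, 164, 173] [546.7 552.6 558.5]
220 [97, 99, 97, 95, 97, 98, 96, 97, 93, 48, 38, 49, 49, 49, 64, 110, 117, 118, 117, 117, 115, 127, 170, 175, 170] [548.1 554.2 560.3]
260 [108, 106, 98, 96, 97, 97, 95, 95, 58, 37, 49, 47, 47, 64, 111, 118, 118, 115, 117, 113, 148, 176, 174, 172, 171] [549.5 555.8 562.2]
[[491.93331692 215.24688045 146.        ]]
```

```bash
python3 -m inch '[[[0,0.4,0,0],[0,0.8,0,0],[0,1.2,0,0],[0,1.6,0,0],[0,1.8,0,0],[0,1.8,0,0],[0,1.8,0,0]]]';for i in 1; do python3 -m inch '[[[0,0.1,0,0],[0,0.2,0,0],[0,0.3,0,0],[0,0.3,0,0]]]'; done
```

```text
clock: 8.27
eef_pos: [541.6, 168.0, 213.3]
tool_rot: [-3.141, 0.0, 1.585]
force: [-0.1, -0.2, -4.2]
width: 13.6
gripper_force: 59.2
clock: 8.6
eef_pos: [544.8, 168.2, 213.4]
tool_rot: [3.141, -0.0, 1.585]
force: [0.6, 0.3, -3.1]
width: 13.6
gripper_force: 59.1
```

```bash
python3 -m inch '[[[0,0.1,0,0],[0,0.2,0,0],[0,0.2,0,0]]]'
```

```text
clock: 8.85
eef_pos: [546.8, 168.2, 213.4]
tool_rot: [3.141, -0.0, 1.585]
force: [0.8, 0.5, -2.9]
width: 13.3
gripper_force: 59.1
```

```bash
python3 -m inch '[[[0,0.1,0,0],[0,0.1,0,0],[0,0.1,0,0]]]'; python3 -m inch '[[[0,0.1,0,0],[0,0.1,0,0],[0,0.1,0,0]]]'
```

```text
clock: 9.1
eef_pos: [547.6, 168.2, 213.4]
tool_rot: [-3.142, 0.0, 1.585]
force: [-0.2, -0.1, -3.7]
width: 13.4
gripper_force: 59.1
clock: 9.35
eef_pos: [548.6, 168.2, 213.4]
tool_rot: [-3.142, -0.0, 1.585]
force: [-0.4, 1.4, -2.8]
width: 13.7
gripper_force: 59.1
```

```bash
python3 -m inch '[[[0,0.1,0,0],[0,0.1,0,0],[0,0.1,0,0]]]'
```

```text
clock: 9.6
eef_pos: [549.5, 168.2, 213.3]
tool_rot: [-3.141, -0.0, 1.585]
force: [0.2, 0.5, -2.0]
width: 13.7
gripper_force: 59.1
```

```bash
python3 -m inch '[[[0,0.1,0,0],[0,0.1,0,0],[0,0.1,0,0]]]'; python3 -m inch '[[[0,0.1,0,0],[0,0.1,0,0],[0,0.1,0,0]]]'
```

```text
clock: 9.85
eef_pos: [549.8, 168.3, 213.2]
tool_rot: [-3.14, -0.0, 1.585]
force: [-3.2, 0.9, -1.7]
width: 13.2
gripper_force: 59.2
clock: 10.1
eef_pos: [550.1, 168.3, 213.0]
tool_rot: [-3.138, -0.0, 1.585]
force: [-4.0, -0.3, -0.4]
width: 13.4
gripper_force: 59.4
```

```bash
python3 -m inch '[[[0,-0.1,0,0],[0,-0.2,0,0],[0,-0.33,0,0],[0,-0.33,0.3,0],[0,-0.33,0.6,0],[0,-0.33,0.6,0]]]'; python3 -m inch '[[[0,0,0.2,0],[0,0,0.4,0],[0,0,0.5,0],[0,0,0.6,0],[0,0,0.6,0]]]'
```

```text
clock: 10.6
eef_pos: [548.9, 168.1, 206.9]
tool_rot: [3.14, 0.0, 1.586]
force: [-0.5, -0.5, -3.4]
width: 13.0
gripper_force: 59.1
clock: 11.02
eef_pos: [548.2, 168.2, 201.1]
tool_rot: [-3.141, 0.0, 1.586]
force: [-0.8, -0.9, -1.8]
width: 13.4
gripper_force: 59.1
```

```bash
python3 -m inch '[[[0,0,0.2,0],[0,0,0.4,0],[0,0,0.5,0],[0,0,0.5,0]]]'; python3 -m inch '[[[0,0,0.2,0],[0,0,0.4,0],[0,0,0.6,0],[0,0,0.7,0],[0,0,0.7,0]]]'
```

```text
clock: 11.35
eef_pos: [548.0, 168.2, 196.1]
tool_rot: [-3.141, 0.0, 1.585]
force: [-0.0, 0.4, -3.1]
width: 13.3
gripper_force: 59.1
clock: 11.77
eef_pos: [548.0, 168.2, 189.0]
tool_rot: [-3.141, 0.0, 1.585]
force: [-0.9, 0.3, -2.4]
width: 13.3
gripper_force: 59.1
```

```bash
python3 -m inch '[[[0,0,0.2,0],[0,0,0.4,0],[0,0,0.5,0],[0,0,0.5,0]]]'; python3 -m inch '[[[0,0,0.1,0],[0,0,0.1,0],[0,0,0.1,0]]]'
```

```text
clock: 12.1
eef_pos: [548.0, 168.2, 184.0]
tool_rot: [-3.141, 0.0, 1.586]
force: [0.5, 0.1, -2.2]
width: 13.3
gripper_force: 59.1
clock: 12.35
eef_pos: [548.2, 168.2, 183.4]
tool_rot: [-3.142, -0.0, 1.585]
force: [-0.4, -0.1, -2.9]
width: 13.4
gripper_force: 59.1
```

```bash
python3 -m inch '[[[0,0,0.1,0],[0,0,0.1,0],[0,0,0.1,0]]]'
```

```text
clock: 12.6
eef_pos: [548.2, 168.2, 182.4]
tool_rot: [-3.142, -0.0, 1.585]
force: [-0.5, -0.2, -2.4]
width: 13.3
gripper_force: 59.2
```

```bash
python3 -m inch '[[[0,0,0.1,0],[0,0,0.1,0],[0,0,0.1,0]]]'
```

```text
clock: 12.85
eef_pos: [548.3, 168.3, 181.7]
tool_rot: [3.141, -0.0, 1.586]
force: [-2.7, -0.7, 0.1]
width: 13.5
gripper_force: 59.7
```

```bash
python3 -m inch '[[[0,0,0.1,0],[0,0,0.1,0],[0,0,0.1,0]]]'
```

```text
clock: 13.1
eef_pos: [548.3, 168.2, 181.1]
tool_rot: [3.141, -0.001, 1.585]
force: [-2.9, 0.8, 6.2]
width: 12.9
gripper_force: 60.5
```

```bash
python3 -m inch '[[[0,0,-0.05,0],[0,0,-0.05,0],[0,0,-0.05,0]]]'; python3 -m inch '[[[0.2,0,0,0],[0.5,0,0,0],[0.9,0,0,0],[1.3,0,0,0],[1.7,0,0,0],[2,0,0,0]]]'
```

```text
clock: 13.35
eef_pos: [548.3, 168.2, 181.2]
tool_rot: [3.141, -0.0, 1.585]
force: [-1.5, 0.4, 5.1]
width: 13.2
gripper_force: 60.4
clock: 13.85
eef_pos: [549.0, 185.5, 181.2]
tool_rot: [3.14, 0.003, 1.584]
force: [-0.7, -5.9, 5.9]
width: 13.7
gripper_force: 60.3
```

```bash
python3 -m inch '[[[0.4,0,0,0],[0.8,0,0,0],[1.2,0,0,0],[1.6,0,0,0],[2,0,0,0],[2.4,0,0,0],[2.6,0,0,0],[2.6,0,0,0]]]'
python3 - <<'E'
from h import *
import pickle
s=sensors.read_state();cp=camera_params("wrist");im=get_image("wrist")
cv2.imwrite("pics/w5.png",im);print(s["clock"],s["eef_pos"],s["force"])
E
```

```text
clock: 14.52
eef_pos: [548.6, 212.0, 181.2]
tool_rot: [3.14, 0.003, 1.584]
force: [-0.4, -4.7, 5.9]
width: 13.4
gripper_force: 60.4
14.5167 [548.59790396 211.98622622 181.17167582] [-0.41509849 -4.66001741  5.92510293]
```

View pics/w5.png

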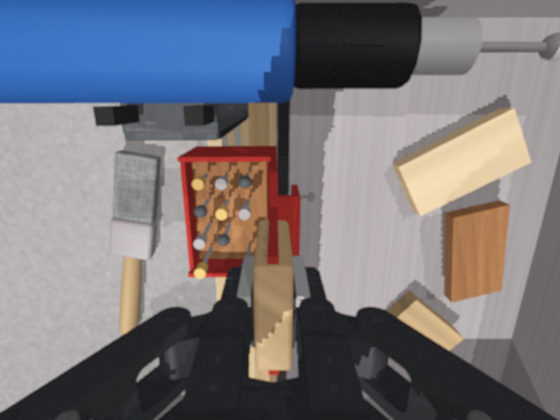

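The picture shows the hook over the rim and the caddy upright, with its cup end (v≈150) still a short gap (~15 mm) from the rest's face (v≈138).

```bash
python3 -m inch '[[[0.2,0,0,0],[0.4,0,0,0],[0.6,0,0,0],[0.8,0,0,0],[1,0,0,0]]]';python3 -m inch '[[[0.1,0,0,0],[0.2,0,0,0]]]'
```

```text
clock: 14.98
eef_pos: [548.5, 221.1, 181.2]
tool_rot: [3.14, 0.004, 1.583]
force: [-0.9, -5.7, 5.4]
width: 13.2
gripper_force: 60.4
clock: 15.15
eef_pos: [548.5, 223.1, 181.2]
tool_rot: [3.14, 0.004, 1.583]
force: [-0.5, -5.5, 6.2]
width: 13.3
gripper_force: 60.4
```

```bash
python3 -m inch '[[[0.1,0,0,0],[0.2,0,0,0]]]'
```

```text
clock: 15.32
eef_pos: [548.4, 225.0, 181.2]
tool_rot: [3.14, 0.004, 1.583]
force: [-1.3, -5.1, 5.4]
width: 13.2
gripper_force: 60.4
```

```bash
python3 -m inch '[[[0.1,0,0,0],[0.2,0,0,0]]]'
```

```text
clock: 15.48
eef_pos: [548.4, 227.0, 181.2]
tool_rot: [3.14, 0.004, 1.583]
force: [-1.2, -5.4, 5.7]
width: 13.2
gripper_force: 60.4
```

```bash
python3 -m inch '[[[0.1,0,0,0],[0.1,0,0,0]]]'
```

```text
clock: 15.65
eef_pos: [548.4, 228.3, 181.2]
tool_rot: [3.14, 0.003, 1.583]
force: [-0.7, -5.5, 5.8]
width: 13.4
gripper_force: 60.4
```

```bash
python3 -m inch '[[[0.1,0,0,0],[0.1,0,0,0]]]'
```

```text
clock: 15.82
eef_pos: [548.4, 229.2, 181.2]
tool_rot: [3.14, 0.004, 1.583]
force: [-0.6, -5.7, 5.2]
width: 13.4
gripper_force: 60.4
```

```bash
python3 -m inch '[[[0.1,0,0,0],[0.1,0,0,0]]]'
```

```text
clock: 15.98
eef_pos: [548.4, 230.1, 181.2]
tool_rot: [3.14, 0.004, 1.583]
force: [-1.0, -5.3, 5.2]
width: 12.9
gripper_force: 60.4
```

```bash
python3 -m inch '[[[0.1,0,0,0],[0.1,0,0,0]]]'
```

```text
clock: 16.15
eef_pos: [548.4, 231.0, 181.2]
tool_rot: [3.14, 0.004, 1.583]
force: [-0.9, -6.0, 6.0]
width: 13.2
gripper_force: 60.4
```

```bash
python3 -m inch '[[[0.1,0,0,0],[0.1,0,0,0]]]'
```

```text
clock: 16.32
eef_pos: [548.4, 231.2, 181.3]
tool_rot: [3.14, 0.005, 1.583]
force: [-0.8, -6.6, 6.7]
width: 13.4
gripper_force: 60.6
```

```bash
python3 -m inch '[[[0.1,0,0,0],[0.1,0,0,0],[0.1,0,0,0]]]'
```

```text
clock: 16.57
eef_pos: [548.4, 231.4, 181.3]
tool_rot: [3.14, 0.006, 1.583]
force: [-1.6, -8.8, 7.1]
width: 13.4
gripper_force: 60.7
```

```bash
python3 -m inch '[[[0,0,-0.04,0],[0,0,-0.04,0]]]'; python3 -m inch '[[[0,0,-0.04,0],[0,0,-0.04,0],[0,0,-0.04,0],[0,0,-0.04,0],[0,0,-0.04,0]]]' 4
python3 - <<'E'
from h import *
im=get_image("wrist")
cv2.imwrite("pics/w6.png",im)
E
```

```text
clock: 16.73
eef_pos: [548.4, 231.4, 181.4]
tool_rot: [3.14, 0.006, 1.583]
force: [-0.6, -8.4, 4.5]
width: 13.4
gripper_force: 60.3
clock: 17.15
eef_pos: [547.1, 236.8, 181.5]
tool_rot: [-3.142, -0.0, 1.586]
force: [-1.1, 0.7, 0.3]
width: 39.9
gripper_force: 0.0
```

View pics/w6.png

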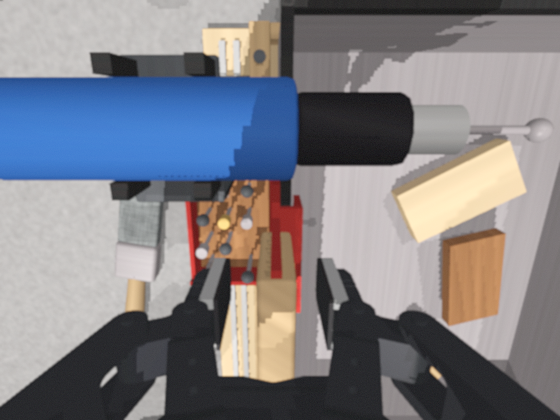

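The fingers are open and clear of the grip (columns 258–296, fingers at about 222 and 322). The caddy is hanging over the rim. I'll lift straight up.

```bash
python3 -m inch '[[[0,0,-0.5,0],[0,0,-1.5,0],[0,0,-3,0],[0,0,-5,0],[0,0,-7.5,0],[0,0,-10,0],[0,0,-12,0],[0,0,-12,0]]]'; python3 -m inch '[[[-3,0,0,0],[-6,0,0,0],[-9,0,0,0],[-11,0,0,0],[-12,0,0,0],[-12,0,0,0],[-12,0,0,0]]]'
python3 - <<'E'
from h import *
im=get_image("wrist");s=get_image("scene")
f=cv2.resize(s[120:300,230:470],(560,420),interpolation=cv2.INTER_CUBIC)
cv2.imwrite("pics/w7.png",cv2.resize(np.hstack([im,f]),(800,300)));cp=camera_params("wrist");import pickle;np.save("pics/w7.npy",im);pickle.dump(cp,open("pics/w7.pkl","wb"))
E
```

```text
clock: 17.87
eef_pos: [549.9, 236.6, 307.3]
tool_rot: [3.133, -0.004, 1.585]
force: [0.2, 0.2, 0.1]
width: 39.8
gripper_force: 0.0
clock: 18.45
eef_pos: [549.0, 117.2, 301.8]
tool_rot: [3.141, -0.001, 1.586]
force: [0.1, 1.1, -0.2]
width: 40.2
gripper_force: 0.0
```

View pics/w7.png

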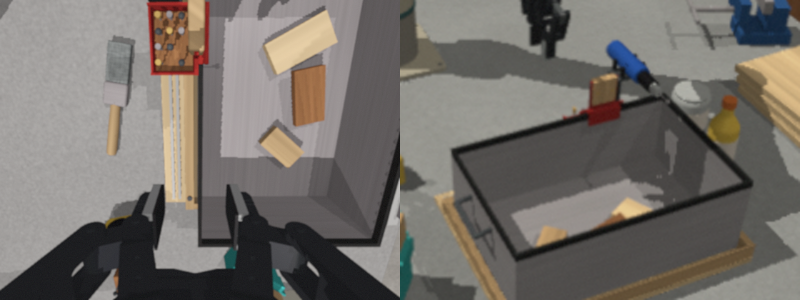

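The left half shows the caddy hanging on the rim, upright, with the gripper clear. In the scene half it sits square on the rim right next to the rest. I've used all ten views, so I'll check the gap to the upright numerically from above it.

```bash
python3 -m inch '[[[2,0,0,0],[4,0,0,0],[5.5,0,0,0],[6,0,0,0],[6,0,0,0],[6,0,0,0]]]'
python3 - <<'E'
from h import *
cp=camera_params("wrist");im=get_image("wrist")
for x in (505,518):
    for yy in [None]:
        uv=proj(cp,[[x,274,115]])[0];u=int(round(uv[0]));v=int(round(uv[1]));print(x,uv.round(1))
        for r in range(max(0,v-14),v+12): print(r,im[r,u].tolist(),plane(cp,[[u,r]],115)[0][1].round(1),end=" | ")
        print()
hsv=cv2.cvtColor(im,cv2.COLOR_BGR2HSV)
m=((hsv[...,0]<8)|(hsv[...,0]>172))&(hsv[...,1]>150)&(hsv[...,2]>60)
v,u=np.where(m);print("red bbox",u.min(),u.max(),v.min(),v.max())
# left wall outer edge of cup -> yaw
e=[(np.where(m[r])[0].min(),r) for r in range(v.min()+12,v.max()-12,2)]
P=plane(cp,e,115);k=np.polyfit(P[:,1],P[:,0],1);print("caddy yaw deg",-np.degrees(np.arctan(k[0])))
E
```

```text
clock: 19.05
eef_pos: [548.0, 176.0, 301.5]
tool_rot: [-3.141, 0.001, 1.586]
force: [0.5, -0.9, -0.1]
width: 39.6
gripper_force: 0.0
505 [228.3  75.4]
61 [102, 98, 95] 286.2 | 62 [95, 91, 89] 285.3 | 63 [92, 91, 87] 284.5 | 64 [87, 85, 82] 283.7 | 65 [86, 83, 81] 282.8 | 66 [84, 80, 78] 282.0 | 67 [74, 71, 69] 281.1 | 68 [54, 53, 51] 280.3 | 69 [39, 38, 39] 279.4 | 70 [24, 25, 27] 278.6 | 71 [26, 26, 28] 277.8 | 72 [30, 31, 29] 276.9 | 73 [27, 29, 27] 276.1 | 74 [31, 29, 51] 275.2 | 75 [28, 30, 96] 274.4 | 76 [39, 41, 138] 273.5 | 77 [39, 45, 156] 272.6 | 78 [43, 45, 156] 271.8 | 79 [32, 35, 136] 270.9 | 80 [23, 26, 102] 270.1 | 81 [17, 15, 78] 269.2 | 82 [26, 31, 89] 268.3 | 83 [40, 57, 110] 267.5 | 84 [53, 80, 128] 266.6 | 85 [64, 95, 139] 265.8 | 86 [62, 94, 139] 264.9 | 
518 [242.5  75.7]
62 [94, 91, 89] 285.5 | 63 [88, 88, 84] 284.7 | 64 [85, 84, 81] 283.9 | 65 [88, 86, 83] 283.0 | 66 [83, 80, 78] 282.2 | 67 [71, 69, 67] 281.3 | 68 [52, 53, 51] 280.5 | 69 [33, 31, 34] 279.7 | 70 [26, 28, 27] 278.8 | 71 [29, 28, 30] 278.0 | 72 [28, 28, 32] 277.1 | 73 [27, 28, 28] 276.3 | 74 [27, 25, 49] 275.4 | 75 [30, 33, 97] 274.6 | 76 [36, 39, 138] 273.7 | 77 [40, 43, 156] 272.9 | 78 [41, 45, 155] 272.0 | 79 [35, 37, 135] 271.1 | 80 [21, 22, 101] 270.3 | 81 [20, 20, 82] 269.4 | 82 [23, 30, 88] 268.6 | 83 [38, 55, 111] 267.7 | 84 [51, 78, 127] 266.8 | 85 [58, 87, 129] 266.0 | 86 [56, 86, 127] 265.1 | 87 [56, 86, 127] 264.2 | 
red bbox 211 290 72 177
caddy yaw deg 0.8878437225253409
```

```bash
python3 -c "
from cell import order;print(order.finish_job())"
```

```text
the job is handed in; nothing more can be done
None
```

The job is handed in: the red caddy hangs upright by its hook on the tub's near rim, slid along until it touches the rest's upright, with the gripper clear. By my last camera check it sits within about 1 mm of the upright; no verdict came back.

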